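# Line up the balcony pots by size

## Task

Stand the four grey plastic pots on the four terracotta saucers of the plank, one pot upright and centred on each saucer, in order of size: the largest next to the glass jar, then smaller and smaller down to the smallest next to the squat steel tin. Leave the jar and the tin where they are, and let go of everything at the end.

Things in the scene. Friction and masses are not known exactly. Their poses are not given: they have to be found in the camera images.
- pot_largest: Largest of four empty, open, tapering grey plastic plant pots: 68 mm across the vertical rim band (outside, widest; 16 mm deep, at the top), 80 mm tall, base 48 mm across, about 60 g. Origin: centre of its underside; z up. Starts upright on the bench (z = 0), between robot and plank. Only corks and a pebble under 25 mm tall lie among the pots.
- pot_second: Second largest of four empty, open, tapering grey plastic plant pots: 60 mm across the vertical rim band (outside, widest; 16 mm deep, at the top), 68 mm tall, base 42 mm across, about 45 g. Origin: centre of its underside; z up. Starts upright on the bench (z = 0), between robot and plank. Only corks and a pebble under 25 mm tall lie among the pots.
- pot_third: Third largest of four empty, open, tapering grey plastic plant pots: 52 mm across the vertical rim band (outside, widest; 16 mm deep, at the top), 56 mm tall, base 36 mm across, about 34 g. Origin: centre of its underside; z up. Starts upright on the bench (z = 0), between robot and plank. Only corks and a pebble under 25 mm tall lie among the pots.
- pot_smallest: Smallest of four empty, open, tapering grey plastic plant pots: 44 mm across the vertical rim band (outside, widest; 16 mm deep, at the top), 46 mm tall, base 31 mm across, about 25 g. Origin: centre of its underside; z up. Starts upright on the bench (z = 0), between robot and plank. Only corks and a pebble under 25 mm tall lie among the pots.
- saucer_a: first (the robot's right-hand end) of four like terracotta saucers in a straight row (a, b, c, d towards +y, 90 mm apart), fixed on a dark plank. 76 mm across, 9 mm tall; flat inner floor about 62 mm across, 4 mm above its underside, wide enough for every pot. Origin: centre of its underside, on the plank's top 18 mm above the bench; z up, x across the plank, y along the row.
- saucer_b: second of four like terracotta saucers in a straight row (a, b, c, d towards +y, 90 mm apart), fixed on a dark plank. 76 mm across, 9 mm tall; flat inner floor about 62 mm across, 4 mm above its underside, wide enough for every pot. Origin: centre of its underside, on the plank's top 18 mm above the bench; z up, x across the plank, y along the row.
- saucer_c: third of four like terracotta saucers in a straight row (a, b, c, d towards +y, 90 mm apart), fixed on a dark plank. 76 mm across, 9 mm tall; flat inner floor about 62 mm across, 4 mm above its underside, wide enough for every pot. Origin: centre of its underside, on the plank's top 18 mm above the bench; z up, x across the plank, y along the row.
- saucer_d: fourth (the robot's left-hand end) of four like terracotta saucers in a straight row (a, b, c, d towards +y, 90 mm apart), fixed on a dark plank. 76 mm across, 9 mm tall; flat inner floor about 62 mm across, 4 mm above its underside, wide enough for every pot. Origin: centre of its underside, on the plank's top 18 mm above the bench; z up, x across the plank, y along the row.
- jar: upright glass jar with a steel lid, 66 mm across, 105 mm tall, loose, upright on the plank about 110 mm beyond the end saucer of one end of the row (saucer_a's or saucer_d's, it changes). Origin: centre of its underside, on the plank's top. Marks the end for the largest pot; it stays where it is.
- tin: squat round steel tin with a darker lid, 64 mm across, 48 mm tall, loose, on the plank about 110 mm beyond the row's other end saucer. Origin: centre of its underside. It stays where it is. The bench's other things (trug, scoop, spray bottle, brush, watering can, window box) stand clear to the sides and back, up to 200 mm tall.
Things that resemble listed ones, but are neither listed nor needed, are in the scene too. What is shaped like the pot_third but pink is not meant. What is shaped like the pot_largest but purple or red is not meant.

How it is judged:
By the outcome, as a careful person would: the job done as asked, in the order asked, and still so for the second after the job is handed in, with the robot touching nothing.
It also fails if it takes over 118 s, if anything falls off the work surface, if the arm or the gripper's body presses on something with over 40 N, if the wrist force passes 120 N, or if a joint passes its speed limit or range.

## Robot

A 6-joint arm with a two-finger parallel gripper is mounted at the origin on the work surface. World frame = base frame: x ahead of the robot, y to its left, z up, the work surface at z = 0. Lengths are in m, angles in degrees, forces in N, time in s.
With the tool pointing down it reaches from about 0.35 to 0.875 m from the base axis. Payload 4.2 kg.
Tool frame: the origin (TCP) lies midway between the tips of the shut fingers; the grasp point (between the pads) lies 19 mm behind it; z points along the fingers, y is the line along which they close (so a half turn about z gives the same grasp; the last joint's range is limited). The gripper opens to 87 mm and grips with 3 to 60 N. Pads are 19 mm wide; open, the fingers measure 117 mm over their backs; the gripper's body (75 mm by 190 mm) begins 51 mm behind the grasp point.
Start: joints at [85.348, 22.042, 0.453, 0, -68.411, -14.817], TCP at [0.208, 0.589, 0.223] pointing down, gripper open.
Joint ranges: [-179.83, 179.83], [-69.29, 118.12], [-61.27, 80.66], [-181.25, 117.63], [-171.15, -9.14], [-177.46, 177.46]. Speed limits (degrees/s): [159.86, 159.86, 180, 180, 180, 180].

## Interface

Orientations are given as a 3x3 rotation matrix whose columns are the frame's x, y, z axes.
In Python, from station import sensors, eyes, workorder gives the robot as it stands.
- The arm moves only by the shell command python3 -m handwheel, which reads ROWS from standard input. ROWS is a JSON list of rows, 1 to 8 of them, each an object with the fields jaw (the opening from 0.0 (shut) to 1.0 (fully open)), xyz (a list: dx, dy, dz in shares of 0.8 m (1.0 is 0.8 m)), rotvec (a list: a rotation vector rx, ry, rz in parts of the range, where 1.0 means pi rad); a field left out counts as zero (the opening has to be given); each row is the pose to reach, as a shift and turn from the pose commanded when the command began, along the tool's axes at that moment; what a row does not reach only later rows make up. A row lasts 1/10 s, in which the tool goes at most 0.05 m and 8.59 degrees, less where a joint would pass 70% of its speed; a pose out of reach is approached as far as the arm can. The fingers move at their own pace and stop on an object; the grip force is fixed at half the most. Time passes only in rows, so rows that do not move let the fingers close. It prints the time, the measured TCP pose, the force, the opening and the grip force at its end. A shift or turn number past 1, either way, is cut back to 1. Input that does not fit is refused with a message, and nothing moves.
- sensors.sense(): the state, without advancing time (a new reading comes with each control period).
- eyes.capture(name): name is "scene" or "top" or "wrist"; returns a dict with "pixels" (420x560x3 uint8, red, green, blue), "z_map" (420x560 float32, m along the optical axis (not along the pixel's ray), 0 where there is no reading), "K" (3x3 intrinsics, pixels), "world_from_camera" (4x4, takes a point from camera to world coordinates). Camera axes: x right, y up, looking along -z (the intrinsics and any distortion apply to the point x, -y, -z); pixel columns grow to the right and rows downward; lengths in m; the calibration is good to about 2 mm. A picture is of the moment at which its call begins.
- workorder.finish_job(): hands the job in; it is judged then, once.
The state is a dict: "time_s": time; "joints": joint angles; "joint_velocities": joint speeds; "effort": joint torques, N m; "tcp_pos": TCP position; "ee_rot": TCP orientation; "wrist_force": force on the tool from outside, world axes, zero at the start; "moment": the same for the moment, N m; "gripper_width": opening from 0.0 (shut) to 1.0 (fully open); "gripper_force": force on a finger pad.
Only numpy, scipy, OpenCV 4.12 (cv2) and the standard library are available. Lean on these libraries where they do the work, as an engineer would, in place of code of your own. Each camera call takes 0.05 s, during which the arm holds its last target. There are 200 camera calls.

## Working session

There is one attempt and no reset: what is moved stays moved. The work goes in short steps, Python scripts to look and compute and a shell command to move; the robot and the scene stay as the last step left them, time stands still between calls to the robot, and variables do not carry over. Pictures are saved under pics/ and viewed, at most 14 in all, crops included, and the job is handed in when it is done.

```bash
ls; mkdir -p pics; python3 - <<'E'
from station import sensors, eyes
import cv2,numpy as np
s=sensors.sense();print(s['time_s'],s['tcp_pos'],np.round(s['ee_rot'],3).tolist(),s['gripper_width'])
for n in("top","scene"):
    c=eyes.capture(n);cv2.imwrite(f"pics/{n}0.png",c["pixels"][:,:,::-1]);np.savez(f"{n}0.npz",**{k:c[k] for k in("pixels","z_map","K","world_from_camera")})
    print(n,c["K"].tolist(),np.round(c["world_from_camera"],3).tolist(),[k for k in c])
E
```

```text
pics
0.0 [0.20808915 0.58869675 0.22144381] [[0.943, -0.333, -0.001], [-0.333, -0.943, -0.002], [0.0, 0.002, -1.0]] 1.0026656796735052
top [[404.7586247946193, 0.0, 279.37582882238763], [0.0, 404.7586247946193, 211.54122465896256], [0.0, 0.0, 1.0]] [[-0.011, 0.988, -0.157, 0.358], [-1.0, -0.013, -0.011, 0.021], [-0.013, 0.157, 0.988, 1.046], [0.0, 0.0, 0.0, 1.0]] ['pixels', 'z_map', 'K', 'world_from_camera']
scene [[431.26251805870527, 0.0, 282.579932932999], [0.0, 431.26251805870527, 208.8725031305095], [0.0, 0.0, 1.0]] [[0.128, -0.859, 0.495, 1.043], [0.992, 0.112, -0.064, -0.052], [-0.001, 0.499, 0.867, 0.933], [0.0, 0.0, 0.0, 1.0]] ['pixels', 'z_map', 'K', 'world_from_camera']
```

View pics/top0.png

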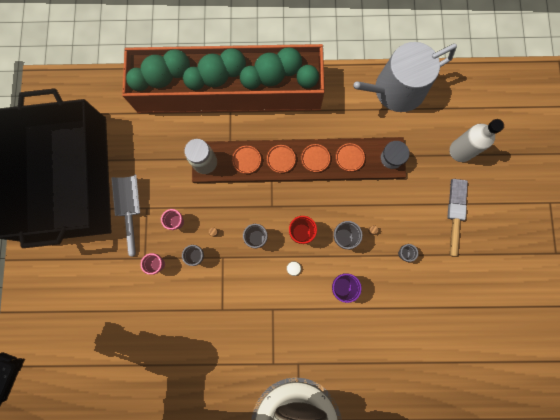

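View pics/scene0.png

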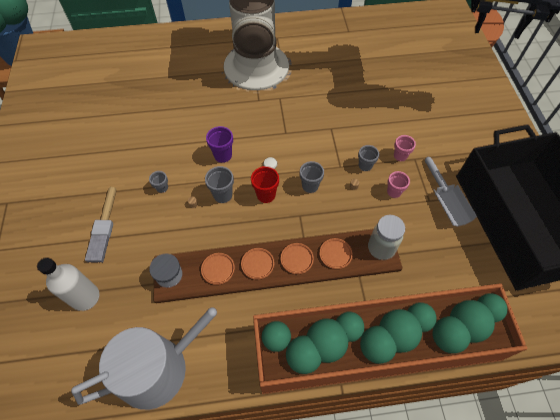

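Top view: the jar is at about (200,155), on the +y end, and the tin at (396,155). The saucers are at x = 247, 281, 315 and 350. The grey pots are at (347,235), (255,236), (192,255) and (409,253). The red, purple and pink ones are decoys.

```bash
cat > h.py <<'E'
import numpy as np,cv2
def ray(c,uv,z):
    "pixels -> points on world plane z"
    uv=np.atleast_2d(uv).astype(float);K=c["K"];T=c["world_from_camera"]
    d=np.c_[(uv[:,0]-K[0,2])/K[0,0],-(uv[:,1]-K[1,2])/K[1,1],-np.ones(len(uv))]@T[:3,:3].T
    return T[:3,3]+d*((z-T[2,3])/d[:,2])[:,None]
def cloud(c):
    K=c["K"];T=c["world_from_camera"];d=c["z_map"].astype(float);v,u=np.indices(d.shape)
    p=np.stack([(u-K[0,2])/K[0,0]*d,-(v-K[1,2])/K[1,1]*d,-d],-1)@T[:3,:3].T+T[:3,3]
    p[d==0]=np.nan;return p
def circ(p):
    A=np.c_[2*p[:,:2],np.ones(len(p))];s=np.linalg.lstsq(A,(p[:,:2]**2).sum(1),rcond=None)[0]
    return s[0],s[1],np.sqrt(s[2]+s[0]**2+s[1]**2)
E
python3 - <<'E'
from h import *
for n in("top","scene"):
    c=np.load(n+"0.npz");P=cloud(c);hsv=cv2.cvtColor(c["pixels"],cv2.COLOR_RGB2HSV)
    m=((hsv[...,0]<14)&(hsv[...,1]>150)&(hsv[...,2]>130)).astype(np.uint8)
    for k in cv2.findContours(m,0,1)[0]:
        if 200<cv2.contourArea(k)<1500:
            e=cv2.fitEllipse(k);q=ray(c,k[:,0,:],.027);
            if np.isfinite(q).all(): print(n,"orange",np.round(e[0]),cv2.contourArea(k),np.round(circ(q),4))
    g={"top":[(347,235),(255,236),(192,255),(409,253)],"scene":[(220,185),(311,177),(368,158),(159,182)]}[n]
    H=[.08,.068,.056,.046]
    gm=((hsv[...,1]<95)).astype(np.uint8)
    for (u,v),h in zip(g,H):
        q=P[v-25:v+25,u-25:u+25].reshape(-1,3);c0=ray(c,(u,v),h/2)[0]
        s=q[(abs(q[:,2]-h)<.006)&(np.hypot(*(q[:,:2]-c0[:2]).T)<.055)]
        zmax=np.nanmax(q[np.hypot(*(q[:,:2]-c0[:2]).T)<.05,2])
        print(n,h,"zmax",round(zmax,3),len(s),np.round(circ(s),4) if len(s)>5 else"")
    if n=="top":
        q=P[45:112,122:325].reshape(-1,3);q=q[q[:,2]>.03];print("box minx",np.nanpercentile(q[:,0],2),"zmax",np.nanmax(q[:,2]),"front",np.nanpercentile(q[q[:,0]<np.nanpercentile(q[:,0],10)][:,2],[50,95]))
        for b in((155,200),(155,396)): print(np.round(P[b],3))
E
```

```text
top orange [302. 229.] 636.5 [ 0.4737 -0.0236  0.0361]
top orange [247. 159.] 546.0 [0.6604 0.1161 0.0353]
top orange [315. 157.] 606.5 [ 0.6609 -0.0614  0.0368]
top orange [280. 158.] 601.5 [0.6603 0.0288 0.0367]
top orange [350. 157.] 613.5 [ 0.6619 -0.1512  0.0369]
top 0.08 zmax 0.083 159 [ 0.4535 -0.1305  0.0317]
top 0.068 zmax 0.073 128 [0.4552 0.0931 0.0278]
top 0.056 zmax 0.059 111 [0.4105 0.2474 0.0239]
top 0.046 zmax 0.05 98 [ 0.4108 -0.2833  0.0198]
box minx 0.8003892270236622 zmax 0.15056667689835967 front [0.07470027 0.10762554]
[0.643 0.219 0.12 ]
[ 0.652 -0.26   0.065]
scene orange [217. 268.] 780.0 [ 0.6588 -0.15    0.0366]
scene orange [257. 263.] 762.5 [ 0.6579 -0.06    0.0366]
scene orange [297. 258.] 750.5 [0.6571 0.0305 0.0366]
scene orange [335. 253.] 631.0 [0.6571 0.1179 0.0348]
scene orange [265. 178.] 509.0 [ 0.4298 -0.0186  0.0354]
scene orange [492.  31.] 265.0 [-0.0333  0.7601  0.0385]
scene 0.08 zmax 0.085 203 [ 0.4523 -0.129   0.0317]
scene 0.068 zmax 0.074 168 [0.4538 0.0947 0.0277]
scene 0.056 zmax 0.062 141 [0.4091 0.2488 0.0239]
scene 0.046 zmax 0.051 126 [ 0.41   -0.282   0.0198]
```

The two views agree to within 2 mm. From saucer_a to saucer_d, y runs −0.151, −0.061, 0.030, 0.120 at x ≈ 0.659. I'll close the fingers along world x, on the rim bands, and start with the largest pot.

The manual's scale: shifts go in shares of 0.8 m and turns go in shares of pi rad. Converting my numbers, 0.298 m is 0.3725, 0.12 m is 0.15, 8.5 degrees is 0.0472.

```bash
echo '[{"jaw": 1, "xyz": [0.0375, 0.0463, 0], "rotvec": [0, 0, 0.0472]}, {"jaw": 1, "xyz": [0.075, 0.0938, 0], "rotvec": [0, 0, 0.0944]}, {"jaw": 1, "xyz": [0.1125, 0.1375, 0], "rotvec": [0, 0, 0.1417]}, {"jaw": 1, "xyz": [0.15, 0.1875, 0], "rotvec": [0, 0, 0.1889]}, {"jaw": 1, "xyz": [0.1875, 0.2338, 0], "rotvec": [0, 0, 0.2361]}, {"jaw": 1, "xyz": [0.225, 0.2813, 0], "rotvec": [0, 0, 0.2833]}, {"jaw": 1, "xyz": [0.2625, 0.3275, 0], "rotvec": [0, 0, 0.3306]}, {"jaw": 1, "xyz": [0.2938, 0.3725, 0], "rotvec": [0, 0, 0.3778]}]' | python3 -m handwheel
python3 -c "
from station import sensors as s
import numpy as np
a=s.sense();print(np.round(a['ee_rot'],3).tolist(),a['tcp_pos'],a['joints'])"
```

```text
time_s: 0.9
tcp_pos: [0.3306, 0.2278, 0.2224]
ee_rot: [[0.038, -0.999, -0.0], [-0.999, -0.038, -0.0], [0.0, 0.0, -1.0]]
wrist_force: [0.6, -0.3, -0.0]
gripper_width: 0.997
gripper_force: 0.0
[[0.038, -0.999, -0.0], [-0.999, -0.038, -0.0], [0.0, 0.0, -1.0]] [0.33057445 0.22776181 0.22237963] [ 5.80218026e+01 -4.87438917e-01 -2.82735729e+01 -2.57517465e-03
 -6.22297131e+01 -5.58372058e+01]
```

Scaled: 0.362 m is 0.4525, 0.322 m is 0.4025, 2.2 degrees is 0.0122.

```bash
echo '[{"jaw": 1, "xyz": [0.0575, -0.0175, 0], "rotvec": [0, 0, 0.0122]}, {"jaw": 1, "xyz": [0.115, -0.035, 0], "rotvec": [0, 0, 0.0122]}, {"jaw": 1, "xyz": [0.1725, -0.0525, 0], "rotvec": [0, 0, 0.0122]}, {"jaw": 1, "xyz": [0.23, -0.07, 0], "rotvec": [0, 0, 0.0122]}, {"jaw": 1, "xyz": [0.2875, -0.0875, 0], "rotvec": [0, 0, 0.0122]}, {"jaw": 1, "xyz": [0.345, -0.105, 0], "rotvec": [0, 0, 0.0122]}, {"jaw": 1, "xyz": [0.4025, -0.1225, 0], "rotvec": [0, 0, 0.0122]}, {"jaw": 1, "xyz": [0.4525, -0.1363, 0], "rotvec": [0, 0, 0.0122]}]' | python3 -m handwheel
echo '[{"jaw": 1}, {"jaw": 1}]' | python3 -m handwheel
python3 - <<'E'
from station import eyes
import cv2,numpy as np
from h import *
c=eyes.capture("wrist");cv2.imwrite("pics/w1.png",c["pixels"][:,:,::-1])
P=cloud(c).reshape(-1,3);s=P[(abs(P[:,2]-.08)<.006)&(np.hypot(P[:,0]-.453,P[:,1]+.13)<.05)]
print(len(s),np.round(circ(s),4) if len(s)>5 else "")
E
```

```text
time_s: 1.7
tcp_pos: [0.4555, -0.1292, 0.2223]
ee_rot: [[0.005, -1.0, -0.0], [-1.0, -0.005, 0.0], [-0.0, 0.0, -1.0]]
wrist_force: [1.4, 0.4, 1.9]
gripper_width: 0.999
gripper_force: 0.0
time_s: 1.9
tcp_pos: [0.4549, -0.1276, 0.2218]
ee_rot: [[0.003, -1.0, -0.002], [-1.0, -0.003, 0.0], [-0.0, 0.002, -1.0]]
wrist_force: [-0.2, 1.0, 0.3]
gripper_width: 1.001
gripper_force: 0.0
1047 [ 0.4514 -0.1307  0.0316]
```

View pics/w1.png

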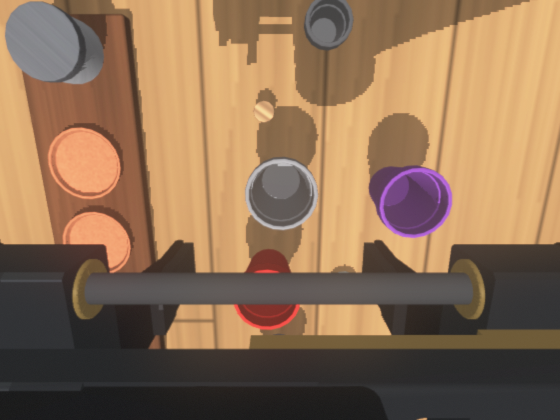

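Wrist view: the grey pot's rim is centred at about (281,193), clear on all sides. I'll correct by 3 mm, descend and grip.

Scaled: 0.169 m is 0.2113, 0.003 m is 0.0038.

```bash
echo '[{"jaw": 1, "xyz": [0.0038, 0.0038, 0.05]}, {"jaw": 1, "xyz": [0.0038, 0.0038, 0.1]}, {"jaw": 1, "xyz": [0.0038, 0.0038, 0.15]}, {"jaw": 1, "xyz": [0.0038, 0.0038, 0.1875]}, {"jaw": 1, "xyz": [0.0038, 0.0038, 0.2113]}, {"jaw": 1, "xyz": [0.0038, 0.0038, 0.2113]}]' | python3 -m handwheel
echo '[{"jaw": 0.6}, {"jaw": 0.6}, {"jaw": 0.6}, {"jaw": 0.6}, {"jaw": 0.6}]' | python3 -m handwheel
```

```text
time_s: 2.55
tcp_pos: [0.4501, -0.1285, 0.0515]
ee_rot: [[0.008, -1.0, -0.006], [-1.0, -0.008, 0.0], [-0.0, 0.006, -1.0]]
wrist_force: [0.9, 0.2, 0.1]
gripper_width: 0.998
gripper_force: 0.0
time_s: 3.05
tcp_pos: [0.4533, -0.1297, 0.0549]
ee_rot: [[0.006, -1.0, 0.003], [-1.0, -0.006, 0.0], [-0.0, -0.003, -1.0]]
wrist_force: [-0.4, 3.1, 6.0]
gripper_width: 0.782
gripper_force: 30.0
```

Scaled: -0.13 m is -0.1625, -0.11 m is -0.1375.

```bash
echo '[{"jaw": 0.6, "xyz": [0, 0, -0.0375]}, {"jaw": 0.6, "xyz": [0, 0, -0.0875]}, {"jaw": 0.6, "xyz": [0, 0, -0.1375]}, {"jaw": 0.6, "xyz": [0, 0, -0.1625]}]' | python3 -m handwheel
echo '[{"jaw": 0.6, "xyz": [-0.025, -0.0213, 0]}, {"jaw": 0.6, "xyz": [-0.0688, -0.0575, 0]}, {"jaw": 0.6, "xyz": [-0.1125, -0.0938, 0]}, {"jaw": 0.6, "xyz": [-0.1563, -0.13, 0]}, {"jaw": 0.6, "xyz": [-0.2, -0.1663, 0]}, {"jaw": 0.6, "xyz": [-0.2438, -0.2025, 0]}, {"jaw": 0.6, "xyz": [-0.2875, -0.2388, 0]}, {"jaw": 0.6, "xyz": [-0.3088, -0.2569, 0]}]' | python3 -m handwheel
echo '[{"jaw": 0.6}, {"jaw": 0.6}, {"jaw": 0.6}, {"jaw": 0.6}]' | python3 -m handwheel
cat > look.py <<'E'
import sys,cv2,numpy as np
from station import eyes,sensors
from h import *
n,x,y,z,r=sys.argv[1],*map(float,sys.argv[2:6])
c=eyes.capture(n);cv2.imwrite(f"pics/{sys.argv[6]}.png",c["pixels"][:,:,::-1])
P=cloud(c).reshape(-1,3);s=P[(abs(P[:,2]-z)<.006)&(np.hypot(P[:,0]-x,P[:,1]-y)<r)]
print(n,len(s),np.round(circ(s),4) if len(s)>5 else "",sensors.sense()["tcp_pos"])
E

```

```text
time_s: 3.45
tcp_pos: [0.4539, -0.1302, 0.1875]
ee_rot: [[0.006, -1.0, 0.007], [-1.0, -0.006, -0.0], [0.0, -0.007, -1.0]]
wrist_force: [1.6, -0.1, -1.4]
gripper_width: 0.78
gripper_force: 30.0
time_s: 4.25
tcp_pos: [0.6581, 0.121, 0.1828]
ee_rot: [[0.007, -1.0, 0.0], [-1.0, -0.007, 0.0], [-0.0, -0.0, -1.0]]
wrist_force: [-0.5, -0.4, -0.2]
gripper_width: 0.781
gripper_force: 30.0
time_s: 4.65
tcp_pos: [0.656, 0.1173, 0.184]
ee_rot: [[0.005, -1.0, 0.0], [-1.0, -0.005, 0.0], [-0.0, -0.0, -1.0]]
wrist_force: [0.3, 0.2, 0.3]
gripper_width: 0.788
gripper_force: 30.0
```

Scaled: 0.1055 m is 0.1319, 0.101 m is 0.1263.

```bash
python3 look.py scene .6564 .118 .21 .05 s1; echo '[{"jaw": 0.6, "xyz": [-0.0019, -0.0019, 0.0375]}, {"jaw": 0.6, "xyz": [-0.0019, -0.0019, 0.075]}, {"jaw": 0.6, "xyz": [-0.0019, -0.0019, 0.1063]}, {"jaw": 0.6, "xyz": [-0.0019, -0.0019, 0.1188]}, {"jaw": 0.6, "xyz": [-0.0019, -0.0019, 0.1263]}, {"jaw": 0.6, "xyz": [-0.0019, -0.0019, 0.1319]}, {"jaw": 0.6, "xyz": [-0.0019, -0.0019, 0.1319]}]' | python3 -m handwheel
python3 look.py scene .658 .1197 .102 .05 s2;python3 look.py top .658 .1197 .102 .05 t2
```

```text
scene 68 [0.655  0.1214 0.036 ] [0.65606692 0.11736614 0.18411866]
time_s: 5.4
tcp_pos: [0.6581, 0.1195, 0.0806]
ee_rot: [[0.006, -1.0, 0.001], [-1.0, -0.006, -0.0], [0.0, -0.001, -1.0]]
wrist_force: [-4.3, -1.3, 3.8]
gripper_width: 0.785
gripper_force: 30.0
scene 42 [0.657  0.1226 0.0351] [0.6581271  0.11954509 0.08056814]
top 29 [0.6584 0.1171 0.0313] [0.6581356  0.11955862 0.08052143]
```

View pics/s2.png

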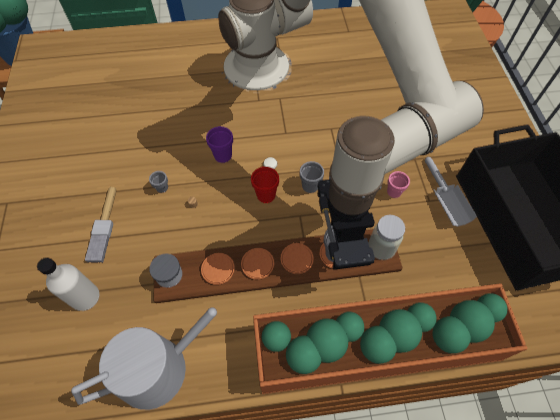

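The scene view shows the pot under the gripper over saucer_d (about 335,250), next to the untouched jar at (387,238). The force reading shows light contact, so I'll release and lift.

Scaled: -0.13 m is -0.1625, -0.1 m is -0.125.

```bash
echo '[{"jaw": 1}, {"jaw": 1}, {"jaw": 1}, {"jaw": 1}, {"jaw": 1, "xyz": [0, 0, -0.025]}, {"jaw": 1, "xyz": [0, 0, -0.075]}, {"jaw": 1, "xyz": [0, 0, -0.125]}, {"jaw": 1, "xyz": [0, 0, -0.1625]}]' | python3 -m handwheel
echo '[{"jaw": 1, "xyz": [0.0063, 0.05, 0]}, {"jaw": 1, "xyz": [0.0125, 0.1, 0]}, {"jaw": 1, "xyz": [0.0188, 0.15, 0]}, {"jaw": 1, "xyz": [0.025, 0.2, 0]}, {"jaw": 1, "xyz": [0.0316, 0.2531, 0]}, {"jaw": 1, "xyz": [0.0316, 0.2531, 0]}, {"jaw": 1, "xyz": [0.0316, 0.2531, 0]}]' | python3 -m handwheel
python3 look.py wrist .4545 .094 .068 .05 w3; python3 look.py top .658 .1197 .102 .05 t3;python3 look.py scene .658 .1197 .102 .05 s3
```

```text
time_s: 6.3
tcp_pos: [0.6589, 0.12, 0.2109]
ee_rot: [[0.006, -1.0, 0.003], [-1.0, -0.006, 0.001], [-0.001, -0.003, -1.0]]
wrist_force: [0.7, -0.6, 0.7]
gripper_width: 1.0
gripper_force: 0.0
time_s: 7.0
tcp_pos: [0.4555, 0.0934, 0.2089]
ee_rot: [[0.007, -1.0, 0.002], [-1.0, -0.007, 0.001], [-0.001, -0.002, -1.0]]
wrist_force: [0.3, 0.7, 0.7]
gripper_width: 0.998
gripper_force: 0.0
wrist 932 [0.4532 0.0934 0.0276] [0.45641621 0.09374211 0.20873237]
top 174 [0.6584 0.1177 0.0318] [0.45678035 0.09384084 0.20846827]
scene 207 [0.6584 0.1193 0.0319] [0.45683233 0.09379408 0.20820291]
```

View pics/s3.png

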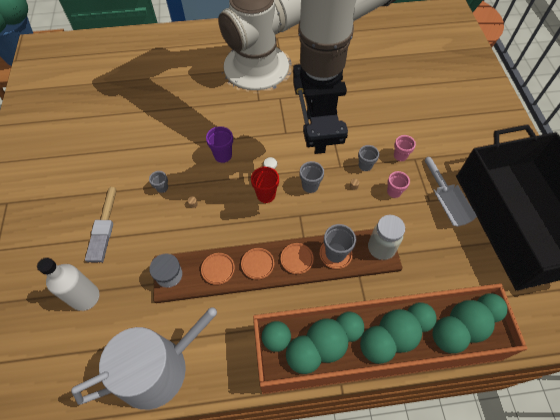

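The largest pot stands centred on saucer_d, measured at (0.6584, 0.1185), with the jar untouched. Next is the second pot.

Scaled: 0.1665 m is 0.2081, 0.0015 m is 0.0019.

```bash
echo '[{"jaw": 1, "xyz": [-0.0006, 0.0019, 0.05]}, {"jaw": 1, "xyz": [-0.0006, 0.0019, 0.1]}, {"jaw": 1, "xyz": [-0.0006, 0.0019, 0.15]}, {"jaw": 1, "xyz": [-0.0006, 0.0019, 0.1875]}, {"jaw": 1, "xyz": [-0.0006, 0.0019, 0.2081]}, {"jaw": 1, "xyz": [-0.0006, 0.0019, 0.2081]}]' | python3 -m handwheel
echo '[{"jaw": 0.5}, {"jaw": 0.5}, {"jaw": 0.5}, {"jaw": 0.5}, {"jaw": 0.5}, {"jaw": 0.5}]' | python3 -m handwheel
echo '[{"jaw": 0.5, "xyz": [0, 0, -0.0375]}, {"jaw": 0.5, "xyz": [0, 0, -0.0875]}, {"jaw": 0.5, "xyz": [0, 0, -0.1375]}, {"jaw": 0.5, "xyz": [0, 0, -0.175]}]' | python3 -m handwheel
```

```text
time_s: 7.75
tcp_pos: [0.4534, 0.0931, 0.0387]
ee_rot: [[0.005, -1.0, -0.006], [-1.0, -0.005, -0.003], [0.003, 0.006, -1.0]]
wrist_force: [0.6, -0.2, -0.0]
gripper_width: 1.003
gripper_force: 0.0
time_s: 8.35
tcp_pos: [0.4545, 0.094, 0.0423]
ee_rot: [[0.006, -1.0, 0.001], [-1.0, -0.006, 0.001], [-0.001, -0.001, -1.0]]
wrist_force: [-1.8, 0.2, 5.0]
gripper_width: 0.674
gripper_force: 30.0
time_s: 8.75
tcp_pos: [0.4545, 0.094, 0.184]
ee_rot: [[0.006, -1.0, 0.002], [-1.0, -0.006, 0.001], [-0.001, -0.002, -1.0]]
wrist_force: [0.3, -0.3, 0.3]
gripper_width: 0.673
gripper_force: 30.0
```

Scaled: -0.204 m is -0.255, -0.18 m is -0.225.

```bash
echo '[{"jaw": 0.5, "xyz": [0.0075, -0.025, 0]}, {"jaw": 0.5, "xyz": [0.0238, -0.075, 0]}, {"jaw": 0.5, "xyz": [0.04, -0.125, 0]}, {"jaw": 0.5, "xyz": [0.0563, -0.175, 0]}, {"jaw": 0.5, "xyz": [0.0725, -0.225, 0]}, {"jaw": 0.5, "xyz": [0.0813, -0.255, 0]}, {"jaw": 0.5, "xyz": [0.0813, -0.255, 0]}, {"jaw": 0.5, "xyz": [0.0813, -0.255, 0]}]' | python3 -m handwheel
echo '[{"jaw": 0.5, "xyz": [0, 0, 0.0375]}, {"jaw": 0.5, "xyz": [0, 0, 0.075]}, {"jaw": 0.5, "xyz": [0, 0, 0.1125]}, {"jaw": 0.5, "xyz": [0, 0, 0.1313]}, {"jaw": 0.5, "xyz": [0, 0, 0.1413]}, {"jaw": 0.5, "xyz": [0, 0, 0.1469]}, {"jaw": 0.5, "xyz": [0, 0, 0.1469]}]' | python3 -m handwheel
echo '[{"jaw": 1}, {"jaw": 1}, {"jaw": 1}, {"jaw": 1}, {"jaw": 1, "xyz": [0, 0, -0.025]}, {"jaw": 1, "xyz": [0, 0, -0.075]}, {"jaw": 1, "xyz": [0, 0, -0.125]}, {"jaw": 1, "xyz": [0, 0, -0.175]}]' | python3 -m handwheel
```

```text
time_s: 9.55
tcp_pos: [0.6579, 0.0297, 0.1803]
ee_rot: [[0.005, -1.0, -0.002], [-1.0, -0.005, -0.0], [0.0, 0.002, -1.0]]
wrist_force: [-0.4, -0.2, -0.5]
gripper_width: 0.67
gripper_force: 30.0
time_s: 10.25
tcp_pos: [0.6587, 0.0304, 0.0652]
ee_rot: [[0.007, -1.0, 0.002], [-1.0, -0.007, 0.0], [-0.0, -0.002, -1.0]]
wrist_force: [-0.4, -0.8, -0.6]
gripper_width: 0.668
gripper_force: 30.0
time_s: 11.05
tcp_pos: [0.6583, 0.0299, 0.2056]
ee_rot: [[0.006, -1.0, -0.0], [-1.0, -0.006, -0.0], [0.0, 0.0, -1.0]]
wrist_force: [0.6, 0.0, 0.4]
gripper_width: 1.0
gripper_force: 0.0
```

Scaled: 0.2475 m is 0.3094, 0.204 m is 0.255.

```bash
echo '[{"jaw": 1, "xyz": [-0.0375, 0.0425, 0]}, {"jaw": 1, "xyz": [-0.075, 0.085, 0]}, {"jaw": 1, "xyz": [-0.1125, 0.1275, 0]}, {"jaw": 1, "xyz": [-0.15, 0.17, 0]}, {"jaw": 1, "xyz": [-0.1875, 0.2125, 0]}, {"jaw": 1, "xyz": [-0.225, 0.255, 0]}, {"jaw": 1, "xyz": [-0.2625, 0.2975, 0]}, {"jaw": 1, "xyz": [-0.275, 0.3094, 0]}]' | python3 -m handwheel
echo '[{"jaw": 1}, {"jaw": 1}, {"jaw": 1}]' | python3 -m handwheel
python3 look.py wrist .4098 .2481 .056 .045 w4; python3 look.py top .6587 .0297 .09 .05 t4;python3 look.py scene .6587 .0297 .09 .05 s4
```

```text
time_s: 11.85
tcp_pos: [0.4072, 0.2502, 0.2046]
ee_rot: [[0.009, -1.0, 0.0], [-1.0, -0.009, 0.001], [-0.001, -0.0, -1.0]]
wrist_force: [0.8, -0.5, -0.4]
gripper_width: 1.003
gripper_force: 0.0
time_s: 12.15
tcp_pos: [0.4103, 0.2481, 0.204]
ee_rot: [[0.005, -1.0, 0.0], [-1.0, -0.005, -0.0], [0.0, -0.0, -1.0]]
wrist_force: [-0.8, -0.8, 0.2]
gripper_width: 0.998
gripper_force: 0.0
wrist 754 [0.4084 0.248  0.0237] [0.41033971 0.24795343 0.20393645]
top 131 [0.6596 0.0298 0.0277] [0.41034075 0.24793525 0.20389798]
scene 205 [0.6589 0.0311 0.0277] [0.41031087 0.24791313 0.20387137]
```

View pics/s4.png

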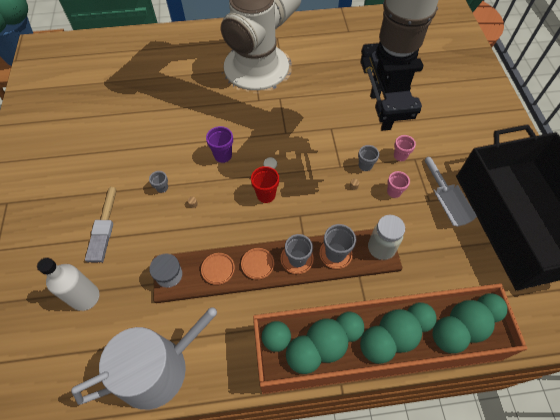

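The second pot is centred on saucer_c (about 297,250), within about 1 mm. Now the third.

Scaled: 0.1745 m is 0.2181, 0.155 m is 0.1938.

```bash
echo '[{"jaw": 1, "xyz": [0, 0, 0.05]}, {"jaw": 1, "xyz": [0, 0, 0.1]}, {"jaw": 1, "xyz": [0, 0, 0.15]}, {"jaw": 1, "xyz": [0, 0, 0.1938]}, {"jaw": 1, "xyz": [0, 0, 0.2181]}, {"jaw": 1, "xyz": [0, 0, 0.2181]}]' | python3 -m handwheel
echo '[{"jaw": 0.4}, {"jaw": 0.4}, {"jaw": 0.4}, {"jaw": 0.4}, {"jaw": 0.4}, {"jaw": 0.4}, {"jaw": 0.4}]' | python3 -m handwheel
echo '[{"jaw": 0.4, "xyz": [0, 0, -0.0375]}, {"jaw": 0.4, "xyz": [0, 0, -0.0875]}, {"jaw": 0.4, "xyz": [0, 0, -0.1375]}, {"jaw": 0.4, "xyz": [0, 0, -0.1875]}]' | python3 -m handwheel
echo '[{"jaw": 0.4, "xyz": [0.025, -0.02, 0]}, {"jaw": 0.4, "xyz": [0.0688, -0.055, 0]}, {"jaw": 0.4, "xyz": [0.1125, -0.09, 0]}, {"jaw": 0.4, "xyz": [0.1563, -0.125, 0]}, {"jaw": 0.4, "xyz": [0.2, -0.16, 0]}]' | python3 -m handwheel
```

```text
time_s: 12.9
tcp_pos: [0.4087, 0.2464, 0.0268]
ee_rot: [[0.004, -1.0, -0.005], [-1.0, -0.004, -0.005], [0.005, 0.005, -1.0]]
wrist_force: [0.5, 0.1, 1.5]
gripper_width: 1.0
gripper_force: 0.0
time_s: 13.6
tcp_pos: [0.4099, 0.2488, 0.0301]
ee_rot: [[0.006, -1.0, 0.001], [-1.0, -0.006, 0.0], [-0.0, -0.001, -1.0]]
wrist_force: [-1.2, -0.1, 5.6]
gripper_width: 0.589
gripper_force: 30.0
time_s: 14.0
tcp_pos: [0.4093, 0.2482, 0.1808]
ee_rot: [[0.006, -1.0, -0.001], [-1.0, -0.006, -0.0], [0.0, 0.001, -1.0]]
wrist_force: [1.0, 1.3, -0.4]
gripper_width: 0.591
gripper_force: 30.0
time_s: 14.5
tcp_pos: [0.5393, 0.0879, 0.1793]
ee_rot: [[0.006, -1.0, -0.0], [-1.0, -0.006, 0.0], [-0.0, 0.0, -1.0]]
wrist_force: [0.3, 1.2, 0.2]
gripper_width: 0.593
gripper_force: 30.0
```

Scaled: 0.1505 m is 0.1881, 0.14 m is 0.175.

```bash
echo '[{"jaw": 0.4, "xyz": [0.0438, -0.035, 0]}, {"jaw": 0.4, "xyz": [0.0875, -0.07, 0]}, {"jaw": 0.4, "xyz": [0.1313, -0.105, 0]}, {"jaw": 0.4, "xyz": [0.175, -0.14, 0]}, {"jaw": 0.4, "xyz": [0.1881, -0.15, 0]}, {"jaw": 0.4, "xyz": [0.1881, -0.15, 0]}, {"jaw": 0.4, "xyz": [0.1881, -0.15, 0]}]' | python3 -m handwheel
echo '[{"jaw": 0.4, "xyz": [0, 0, 0.0375]}, {"jaw": 0.4, "xyz": [0, 0, 0.0875]}, {"jaw": 0.4, "xyz": [0, 0, 0.125]}, {"jaw": 0.4, "xyz": [0, 0, 0.1438]}, {"jaw": 0.4, "xyz": [0, 0, 0.1538]}, {"jaw": 0.4, "xyz": [0, 0, 0.1594]}, {"jaw": 0.4, "xyz": [0, 0, 0.1594]}]' | python3 -m handwheel
echo '[{"jaw": 1}, {"jaw": 1}, {"jaw": 1}, {"jaw": 1}, {"jaw": 1, "xyz": [0, 0, -0.025]}, {"jaw": 1, "xyz": [0, 0, -0.075]}, {"jaw": 1, "xyz": [0, 0, -0.125]}, {"jaw": 1, "xyz": [0, 0, -0.175]}]' | python3 -m handwheel
```

```text
time_s: 15.2
tcp_pos: [0.6587, -0.0601, 0.1788]
ee_rot: [[0.006, -1.0, -0.002], [-1.0, -0.006, 0.0], [-0.0, 0.002, -1.0]]
wrist_force: [-0.3, 0.2, 0.6]
gripper_width: 0.589
gripper_force: 30.0
time_s: 15.9
tcp_pos: [0.6602, -0.0601, 0.0531]
ee_rot: [[0.006, -1.0, 0.002], [-1.0, -0.006, 0.0], [-0.0, -0.002, -1.0]]
wrist_force: [0.4, -0.1, -0.8]
gripper_width: 0.584
gripper_force: 30.0
time_s: 16.7
tcp_pos: [0.6593, -0.0606, 0.1937]
ee_rot: [[0.006, -1.0, -0.0], [-1.0, -0.006, -0.0], [0.0, 0.0, -1.0]]
wrist_force: [1.9, 0.0, 0.6]
gripper_width: 0.997
gripper_force: 0.0
```

Scaled: 0.2505 m is 0.3131, 0.238 m is 0.2975.

```bash
echo '[{"jaw": 1, "xyz": [0.0375, 0.0425, 0]}, {"jaw": 1, "xyz": [0.075, 0.085, 0]}, {"jaw": 1, "xyz": [0.1125, 0.1275, 0]}, {"jaw": 1, "xyz": [0.15, 0.17, 0]}, {"jaw": 1, "xyz": [0.1875, 0.2125, 0]}, {"jaw": 1, "xyz": [0.225, 0.255, 0]}, {"jaw": 1, "xyz": [0.2625, 0.2975, 0]}, {"jaw": 1, "xyz": [0.2756, 0.3131, 0]}]' | python3 -m handwheel
echo '[{"jaw": 1}, {"jaw": 1}, {"jaw": 1}]' | python3 -m handwheel
python3 look.py wrist .4104 -.2827 .046 .04 w5; python3 look.py top .6594 -.0607 .078 .045 t5;python3 look.py scene .6594 -.0607 .078 .045 s5
```

```text
time_s: 17.5
tcp_pos: [0.4073, -0.284, 0.1924]
ee_rot: [[0.003, -1.0, -0.0], [-1.0, -0.003, 0.0], [-0.0, 0.0, -1.0]]
wrist_force: [-0.3, -0.7, -0.5]
gripper_width: 0.996
gripper_force: 0.0
time_s: 17.8
tcp_pos: [0.4114, -0.2819, 0.1921]
ee_rot: [[0.007, -1.0, 0.001], [-1.0, -0.007, -0.0], [0.0, -0.001, -1.0]]
wrist_force: [0.5, 0.3, 0.4]
gripper_width: 0.998
gripper_force: 0.0
wrist 628 [ 0.4087 -0.2841  0.0197] [ 0.4113903  -0.28178291  0.19195688]
top 110 [ 0.661  -0.0609  0.0237] [ 0.41133967 -0.28175863  0.19192266]
scene 171 [ 0.6606 -0.0594  0.0239] [ 0.41119759 -0.28179309  0.19189045]
```

View pics/s5.png

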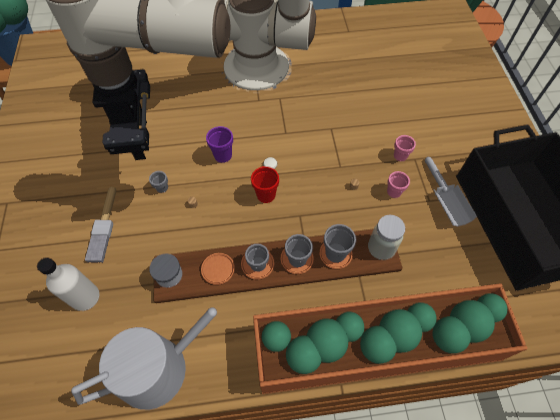

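The third pot is centred on saucer_b (about 257,258). Now the smallest.

Scaled: 0.1725 m is 0.2156, 0.15 m is 0.1875.

```bash
echo '[{"jaw": 1, "xyz": [0.0006, 0, 0.05]}, {"jaw": 1, "xyz": [0.0006, 0, 0.1]}, {"jaw": 1, "xyz": [0.0006, 0, 0.15]}, {"jaw": 1, "xyz": [0.0006, 0, 0.1875]}, {"jaw": 1, "xyz": [0.0006, 0, 0.2088]}, {"jaw": 1, "xyz": [0.0006, 0, 0.2156]}, {"jaw": 1, "xyz": [0.0006, 0, 0.2156]}]' | python3 -m handwheel
echo '[{"jaw": 0.3}, {"jaw": 0.3}, {"jaw": 0.3}, {"jaw": 0.3}, {"jaw": 0.3}, {"jaw": 0.3}, {"jaw": 0.3}, {"jaw": 0.3}]' | python3 -m handwheel
echo '[{"jaw": 0.3, "xyz": [0, 0, -0.0375]}, {"jaw": 0.3, "xyz": [0, 0, -0.0875]}, {"jaw": 0.3, "xyz": [0, 0, -0.1375]}, {"jaw": 0.3, "xyz": [0, 0, -0.1875]}]' | python3 -m handwheel
echo '[{"jaw": 0.3, "xyz": [-0.0138, -0.025, 0]}, {"jaw": 0.3, "xyz": [-0.0388, -0.075, 0]}, {"jaw": 0.3, "xyz": [-0.065, -0.125, 0]}, {"jaw": 0.3, "xyz": [-0.0913, -0.175, 0]}, {"jaw": 0.3, "xyz": [-0.1175, -0.225, 0]}, {"jaw": 0.3, "xyz": [-0.1438, -0.275, 0]}, {"jaw": 0.3, "xyz": [-0.1638, -0.3138, 0]}, {"jaw": 0.3, "xyz": [-0.1638, -0.3138, 0]}]' | python3 -m handwheel
echo '[{"jaw": 0.3}, {"jaw": 0.3}]' | python3 -m handwheel
```

```text
time_s: 18.65
tcp_pos: [0.4105, -0.2826, 0.019]
ee_rot: [[0.007, -1.0, -0.001], [-1.0, -0.007, 0.0], [-0.0, 0.001, -1.0]]
wrist_force: [0.6, 0.1, 0.6]
gripper_width: 0.999
gripper_force: 0.0
time_s: 19.45
tcp_pos: [0.4103, -0.283, 0.0197]
ee_rot: [[0.006, -1.0, -0.0], [-1.0, -0.006, -0.0], [0.0, 0.0, -1.0]]
wrist_force: [0.3, -0.6, 2.3]
gripper_width: 0.495
gripper_force: 30.0
time_s: 19.85
tcp_pos: [0.4099, -0.2828, 0.1709]
ee_rot: [[0.006, -1.0, -0.0], [-1.0, -0.006, 0.0], [-0.0, 0.0, -1.0]]
wrist_force: [1.2, -0.0, -0.0]
gripper_width: 0.504
gripper_force: 30.0
time_s: 20.65
tcp_pos: [0.6636, -0.148, 0.1677]
ee_rot: [[0.009, -1.0, -0.0], [-1.0, -0.009, 0.0], [-0.0, 0.0, -1.0]]
wrist_force: [-0.0, -0.5, -0.2]
gripper_width: 0.493
gripper_force: 30.0
time_s: 20.85
tcp_pos: [0.6596, -0.1509, 0.1692]
ee_rot: [[0.005, -1.0, -0.001], [-1.0, -0.005, 0.0], [-0.0, 0.001, -1.0]]
wrist_force: [-0.1, 0.3, 0.4]
gripper_width: 0.502
gripper_force: 30.0
```

Scaled: 0.1275 m is 0.1594, 0.123 m is 0.1538.

```bash
echo '[{"jaw": 0.3, "xyz": [0, 0, 0.0375]}, {"jaw": 0.3, "xyz": [0, 0, 0.0875]}, {"jaw": 0.3, "xyz": [0, 0, 0.125]}, {"jaw": 0.3, "xyz": [0, 0, 0.1438]}, {"jaw": 0.3, "xyz": [0, 0, 0.1538]}, {"jaw": 0.3, "xyz": [0, 0, 0.1594]}, {"jaw": 0.3, "xyz": [0, 0, 0.1594]}]' | python3 -m handwheel
echo '[{"jaw": 1}, {"jaw": 1}, {"jaw": 1}, {"jaw": 1}, {"jaw": 1, "xyz": [0, 0, -0.025]}, {"jaw": 1, "xyz": [0, 0, -0.075]}, {"jaw": 1, "xyz": [0, 0, -0.125]}, {"jaw": 1, "xyz": [0, 0, -0.175]}]' | python3 -m handwheel
echo '[{"jaw": 1, "xyz": [0, 0.05, 0]}, {"jaw": 1, "xyz": [0, 0.1, 0]}, {"jaw": 1, "xyz": [0, 0.15, 0]}, {"jaw": 1, "xyz": [0, 0.2, 0]}, {"jaw": 1, "xyz": [0, 0.25, 0]}, {"jaw": 1, "xyz": [0, 0.25, 0]}, {"jaw": 1, "xyz": [0, 0.25, 0]}]' | python3 -m handwheel
for n in top scene; do python3 look.py $n .6604 -.1506 .068 .04 ${n}6; done
```

```text
time_s: 21.55
tcp_pos: [0.6611, -0.1507, 0.043]
ee_rot: [[0.006, -1.0, 0.002], [-1.0, -0.006, -0.0], [0.0, -0.002, -1.0]]
wrist_force: [0.1, -0.5, -0.0]
gripper_width: 0.502
gripper_force: 30.0
time_s: 22.35
tcp_pos: [0.6604, -0.1505, 0.1837]
ee_rot: [[0.006, -1.0, -0.0], [-1.0, -0.006, -0.0], [0.0, 0.0, -1.0]]
wrist_force: [0.8, -0.2, 0.4]
gripper_width: 0.991
gripper_force: 0.0
time_s: 23.05
tcp_pos: [0.4604, -0.1518, 0.183]
ee_rot: [[0.006, -1.0, 0.002], [-1.0, -0.006, -0.0], [0.0, -0.002, -1.0]]
wrist_force: [-0.5, -0.3, 0.5]
gripper_width: 0.997
gripper_force: 0.0
top 97 [ 0.6621 -0.1513  0.0198] [ 0.4613202  -0.15171521  0.18284267]
scene 150 [ 0.6612 -0.1499  0.0199] [ 0.4617323  -0.15164818  0.18259405]
```

View pics/scene6.png

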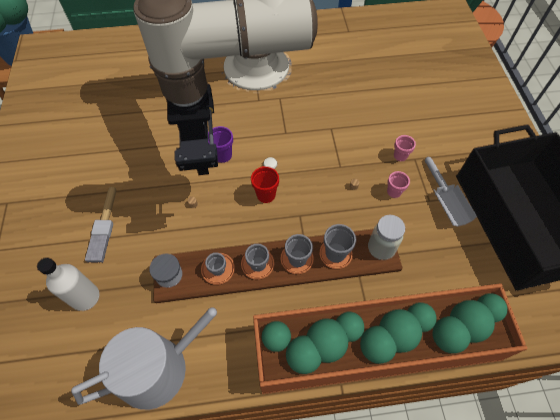

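View pics/top6.png

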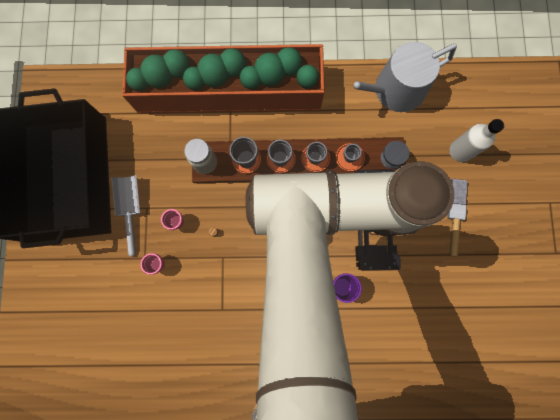

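Both views show the four pots upright on their saucers: scene (339,243), (298,250), (257,258) and (216,264), largest at the jar and smallest at the tin. The jar and tin haven't moved, and the gripper is clear.

```bash
python3 -c "
from station import workorder
print(workorder.finish_job())"
```

```text
the job is handed in; nothing more can be done
None
```

The four grey pots are upright and centred to within about 2 mm (by camera) on the saucers, in size order from the jar (largest) to the tin (smallest); jar and tin are unmoved, the gripper is clear, and I handed the job in at about 23 s.

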